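Close a cream jar and press its lid liner down with a weight

TASK

Put the domed wooden lid from the sloped steel rack squarely and fully down on the open white jar. Then take the largest of the three knobbed weights out of the wooden block and set it gently, knob up, on the middle of the lid's dome, so that it balances there upright by itself and presses the lid's liner onto the jar while the glue sets. Leave everything else where it is.

Things in the scene. Friction and masses are not known exactly. Their poses are not given: they have to be found in the camera images.
- jar: Open, empty, round white glass jar, upright and loose on the bench, about 160 g. Body 56 mm across, 34 mm high; above it a neck that tapers from 46 mm (at 36 mm up) to 41 mm across at the rim, 50 mm above the underside. The mouth is open, 4 mm wall. Origin: centre of the underside; z up. Its place may be exchanged with the closed jar's.
- lid: Loose domed light-wood slip lid (no thread), about 40 g: round skirt 58 mm outside, 51 mm inside, 15 mm high, then a dome of 70 mm radius to 21.3 mm. Origin: centre of the open rim (underside); z points out through the dome. The jar goes 12 mm into it: fully down, its origin is 38 mm above the jar's. At the start it lies rim down on the rack's slope, skirt resting on the lip.
- lid_crown (a point): Highest point of the lid's dome, in the middle, 21.3 mm from the lid's origin along its z. On it a flat-bottomed thing rests on one small spot and rocks: set within about 4 mm of the middle the weight stays up, leaning a few degrees; from about 8 mm off it leans badly or tips over.
- rack: Fixed perforated steel lid rack: one flat sheet 220 mm wide (along the rack's y) and 125 mm long that rises 28 degrees above level towards the rack's +x (away from the robot), foot edge 20 mm and top edge 79 mm above the bench, with a lip 10 mm high, square to the sheet, along the foot; the ends are open. Origin: on the bench under its middle; z up. The lid lies along its foot.
- weight: Largest of three like-shaped stainless knobbed weights, 200 g, loose, upright in the block's nearest well (14 mm deep, 2 mm wider than it). Flat-bottomed body 30 mm across, 27 mm high; neck 11 mm across up to 31 mm, widening to the knob, 18 mm across from 34 to 42 mm; top at 44 mm. Centre of mass about 17 mm up. Origin: centre of the flat underside; z up through the knob.
- block: Fixed wooden weight block, 170 mm long (x), 56 mm wide (y), 30 mm high, with three wells in a row: the largest weight at x = -56 mm, the middle one at 0, the smallest at +50 mm; they stand 16 mm above the bench. Gripping the knob across y keeps clear of the neighbours. Origin: centre of the underside; z up.
- closed_jar: Bystander: a like jar already closed with a like lid, loose, 59 mm tall, 58 mm across. Origin: centre of the underside.
- small_lid: Bystander: smaller domed wooden lid, 42 mm across, lying dome up on the bench near the robot; does not fit. Origin: centre of the underside.
- weight_mid: Bystander: middle weight, 24 mm across, 35 mm tall, in the block's middle well. Origin: centre of the underside.
- weight_small: Bystander: smallest weight, 19 mm across, 28 mm tall, in the block's far well. Origin: centre of the underside.
- beaker: Bystander: glass beaker, 70 mm across, 90 mm tall, beyond the jars. Origin: centre of the underside.
- dish: Bystander: small white porcelain dish, 60 mm across, 30 mm tall, near the robot. Origin: centre of the underside.
- spatula: Bystander: narrow steel laboratory spatula, 180 mm long, lying flat on the bench to the right. Origin: under its middle.
- sample_bottle: Bystander: closed amber bottle, 48 mm across, 110 mm tall, beyond the jars. Origin: centre of the underside.
Mind the look-alikes: they are no part of the job. Leave any blue look-alike of the lid alone. Leave any orange look-alike of the jar alone.

How it is judged:
By the outcome, as a careful person would: the job done as asked, in the order asked, and still so for the second after the job is handed in, with the robot touching nothing.
It also fails if it takes over 61 s, if anything falls off the work surface, if the arm or the gripper's body presses on something with over 40 N, if the wrist force passes 120 N, or if a joint passes its speed limit or range.

ROBOT

A 6-joint arm with a two-finger parallel gripper is mounted at the origin on the work surface. World frame = base frame: x ahead of the robot, y to its left, z up, the work surface at z = 0. Lengths are in mm, angles in rad, forces in N, time in s.
With the tool pointing down it reaches from about 350 to 975 mm from the base axis. Payload 7.1 kg.
Tool frame: the origin (TCP) lies at the very end of the fingers, on their centre line; the grasp point (between the pads) lies 19 mm behind it (ctrl.grasp_offset is the distance from the TCP to the grasp point, in mm); z points along the fingers, y is the line along which they close (so a half turn about z gives the same grasp; the last joint's range is limited). The gripper opens to 88 mm and grips with 3 to 60 N. Pads are 20 mm wide; open, the fingers measure 115 mm over their backs; the gripper's body (75 mm by 178 mm) begins 61 mm behind the grasp point.
Start: joints at [-1.178, 0.423, 1.63, -0, 1.089, -0.019], TCP at [250.177, -572.727, 222.675] pointing down, gripper open.
Joint ranges: [-3, 3], [-0.9, 2.11], [0.09, 2.58], [-1.31, 4.45], [0.11, 2.69], [-2.54, 2.54]. Speed limits (rad/s): [2.39, 2.39, 3.01, 3.14, 3.14, 3.14].

INTERFACE

Orientations are given as a rotation vector (axis times angle).
In Python, from workcell import ctrl, viewer, ticket, models gives the robot as it stands.
- The arm moves only by the tool play_rows, never from a script. Its arguments are lists of equal length, an entry for each row: "dp": the shift along the world's x, y, z in mm, a list of three; "yaw": the turn about the world's z in degrees. In form: {"dp": [[tx, ty, tz], ...], "yaw": [yaw, ...]}. A call has 1 to 8 rows; each row shifts and turns the commanded pose from where the row before left it; what a row does not reach is not made up. A row lasts 1/12 s, in which the tool goes at most 41.7 mm and 7.16 degrees, less where a joint would pass 70% of its speed; a pose out of reach is approached as far as the arm can. A call is refused whole if a number of a shift passes 41.7 or a number of a turn 7.16, either way. A call with a gripper value outside its range is refused whole. "gripper" is the closure, from 0 (fully open) to 1 (shut), set as the call begins (left out, the last holds). The fingers move at their own pace and stop on an object; the grip force is fixed at half the most. Time passes only in rows, so rows that do not move let the fingers close. It gives the time, the measured TCP pose, the force, the opening and the grip force at its end, in the units of the state.
- ctrl.get_obs(): the state, without advancing time (a new reading comes with each control period).
- viewer.get_image(name): name is "scene" or "top" or "wrist"; returns a dict with "pixels" (480x640x3 uint8, red, green, blue), "range_z" (480x640 float32, mm along the optical axis (not along the pixel's ray), 0 where there is no reading), "fx", "fy", "cx", "cy" (pixels), "dist_coeffs" ([k1, k2, p1, p2, k3] as OpenCV has them; the pictures are not rectified), "T" (4x4, takes a point from camera to world coordinates); the wrist camera has in their place "hand_eye" (4x4, takes a point from camera to tool coordinates, whose origin is the TCP and whose axes are the flange's). Camera axes: x right, y up, looking along -z (the intrinsics and any distortion apply to the point x, -y, -z); pixel columns grow to the right and rows downward; lengths in mm; the calibration is good to about 2 mm. A picture is of the moment at which its call begins: read the wrist's pose just before it.
- ticket.close_job(): hands the job in; it is judged then, once.
Trained networks look in a picture, given as the dict that the camera call returned (one of the last four; its "shot" number tells which), for a name from the list of things; names that differ only in an ending like _2 or _b are one class to them, and where a whole thing is asked for, a point or a joint stands for the part that bears it (a point fixed in the world has none). Each returns a list of dicts, best first, with "conf" (0 to 1); they miss things now and then, are a little off and sometimes report something else, mostly with a low value. They report only what shows in the picture. A call takes as long as a camera call. They do not tell look-alikes from the thing itself.
- models.look_for(picture, name): "bbox" ([centre column, centre row, width, height] in pixels, round what is visible of it).
- models.landmark_of(picture, name): "location" ([column, row] in pixels: a listed point, or the origin of a listed thing).
The state is a dict: "t": time; "qpos": joint angles; "qvel": joint speeds; "joint_torque": joint torques, N m; "ee_pos": TCP position; "orientation": TCP orientation; "ft_force": force on the tool from outside, world axes, zero at the start; "moment": the same for the moment, N m; "width": finger opening in mm; "grasp_force": force on a finger pad.
Only numpy, scipy, OpenCV 4.12 (cv2) and the standard library are available. Lean on these libraries where they do the work, as an engineer would, in place of code of your own. Each camera call takes 0.05 s, during which the arm holds its last target. There are 200 camera calls.

## Working session

There is one attempt and no reset: what is moved stays moved. The work goes in short steps, Python scripts to look and compute and a tool call to move; the robot and the scene stay as the last step left them, time stands still between calls to the robot, and variables do not carry over. Pictures are saved under pics/ and viewed, at most 10 in all, crops included, and the job is handed in when it is done.

Besides the shell and the picture viewer there is one more tool, called after "Request:" as a command line: name --pt "numbers of a row" for each row, then --argument value for the rest. play_rows: Moves the arm, as the interface text tells. Its arguments: {"type":"object","properties":{"dp":{"type":"array"},"yaw":{"type":"array"},"gripper":{"type":"number"}},"required":["dp","yaw"]}

```bash
mkdir -p pics
cat > h.py <<'E'
import numpy as np, cv2
from scipy.spatial.transform import Rotation as R
from workcell import ctrl, viewer, ticket, models
def cam(name):
    o=ctrl.get_obs(); p=viewer.get_image(name)
    if 'T' not in p or p.get('T') is None:
        M=np.eye(4); M[:3,:3]=R.from_rotvec(o['orientation']).as_matrix(); M[:3,3]=o['ee_pos']
        p['TT']=M@np.array(p['hand_eye'])
    else: p['TT']=np.array(p['T'])
    return p
def ray(p,uv):
    K=np.array([[p['fx'],0,p['cx']],[0,p['fy'],p['cy']],[0,0,1.]])
    q=cv2.undistortPoints(np.array([[uv]],float),K,np.array(p['dist_coeffs'],float))[0,0]
    return np.array([q[0],-q[1],-1.])
def at_z(p,uv,z):
    d=p['TT'][:3,:3]@ray(p,uv); c=p['TT'][:3,3]; return c+d*(z-c[2])/d[2]
def at_depth(p,uv):
    d=p['range_z'][int(round(uv[1])),int(round(uv[0]))]
    return p['TT'][:3,:3]@(ray(p,uv)*d)+p['TT'][:3,3]
def cloud(p,step=1):
    K=np.array([[p['fx'],0,p['cx']],[0,p['fy'],p['cy']],[0,0,1.]])
    v,u=np.mgrid[0:480:step,0:640:step]
    q=cv2.undistortPoints(np.stack([u.ravel(),v.ravel()],1).astype(float)[:,None],K,np.array(p['dist_coeffs'],float))[:,0]
    d=p['range_z'][v.ravel(),u.ravel()]
    P=np.stack([q[:,0]*d,-q[:,1]*d,-d],1)@p['TT'][:3,:3].T+p['TT'][:3,3]
    P[d<=0]=np.nan
    return P.reshape(u.shape+(3,))
def save(p,n,box=None,s=1):
    im=p['pixels'][...,::-1]
    if box: im=im[box[1]:box[3],box[0]:box[2]]
    cv2.imwrite('pics/'+n+'.png',cv2.resize(im,None,fx=s,fy=s))
E
python3 - <<'E'
from h import *
np.set_printoptions(precision=1,suppress=True)
o=ctrl.get_obs(); print(o['t'],o['ee_pos'],o['orientation'],o['width'],ctrl.grasp_offset)
for c in('top','scene'):
    p=cam(c); save(p,c); print(c,p['TT'][:3,3])
    for n in ['jar','lid','lid_crown','rack','weight','block','closed_jar','small_lid','beaker','sample_bottle']:
        for r in models.look_for(p,n)[:3]: print(n,'box',np.round(r['bbox']),round(r['conf'],2))
        for r in models.landmark_of(p,n)[:2]: print(n,'lm',np.round(r['location']),round(r['conf'],2),at_z(p,r['location'],0),at_depth(p,r['location']))
E
```

```text
0.0 [ 250.  -572.2  221.9] [-3.1 -0.6  0. ] 87.91307158698224 18.700000000000003
top [ 532.7  -80.5 1060.7]
jar box [313. 264.  32.  29.] 0.77
jar box [271. 216.  34.  33.] 0.69
jar lm [272. 216.] 0.73 [612.9  31.8   0. ] [612.3  30.9   8.2]
jar lm [311. 260.] 0.66 [530.  -37.9   0. ] [530.  -38.3  10.2]
lid box [174. 302.  34.  35.] 0.87
lid box [166. 239.  32.  34.] 0.78
lid lm [172. 302.] 0.92 [458.8 220.8   0. ] [459.5 217.9  10.1]
lid lm [168. 239.] 0.83 [574.4 226.9   0. ] [572.3 211.2  54.1]
lid_crown box [167. 237.  34.  34.] 0.81
lid_crown box [172. 302.  31.  35.] 0.73
lid_crown lm [173. 300.] 0.7 [462.3 217.9   0. ] [462.8 215.8   7.6]
lid_crown lm [166. 237.] 0.55 [577.8 229.3   0. ] [575.6 214.2  52. ]
rack box [458. 261.  20.  16.] 0.64
rack box [164. 218. 140.  95.] 0.63
rack lm [174. 221.] 0.81 [607.2 214.4   0. ] [604.1 201.9  45. ]
weight box [465. 292.  19.  19.] 0.82
weight lm [459. 288.] 0.55 [ 475.6 -306.4    0. ] [ 477.9 -297.3   43. ]
block box [458. 260.  53. 100.] 0.86
block lm [454. 259.] 0.9 [ 527.9 -298.3    0. ] [ 528.1 -291.1   35.1]
closed_jar box [337
[... 1803 characters left out ...]
ck box [257. 205.  71.  64.] 0.63
block lm [261. 205.] 0.6 [ 516.4 -301.6    0. ] [ 540.6 -274.5   28.3]
closed_jar box [287. 280.  32.  42.] 0.75
closed_jar lm [286. 288.] 0.88 [660.5 -91.2   0. ] [678.5 -72.9  26.9]
small_lid box [447. 259.  17.  18.] 0.82
small_lid lm [447. 261.] 0.79 [397.4  94.5   0. ] [413.9 101.6  16.3]
small_lid lm [259. 343.] 0.26 [782.5 -37.    0. ] [798.6 -17.7  31.7]
beaker box [256. 323.  41.  60.] 0.9
beaker lm [350. 202.] 0.71 [ 380.  -163.8    0. ] [ 395.1 -152.5   14.6]
beaker lm [262. 342.] 0.59 [779.  -34.1   0. ] [796.9 -13.   34.9]
sample_bottle box [194. 258.  26.  54.] 0.76
sample_bottle lm [196. 279.] 0.56 [ 757.3 -233.8    0. ] [ 766.4 -219.3   16.8]
```

View pics/top.png

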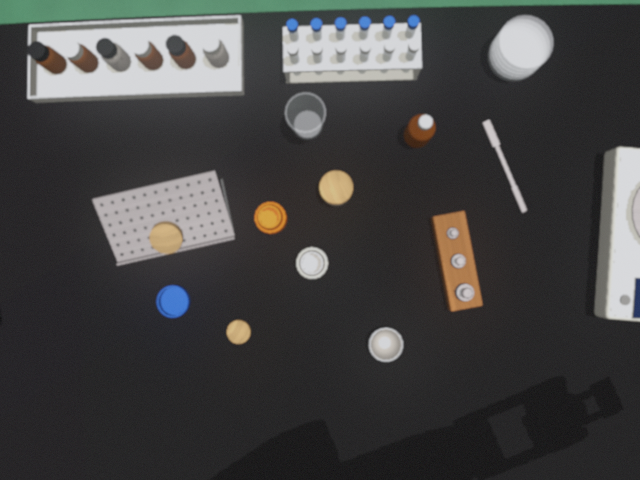

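Run:
```python
from h import *
np.set_printoptions(precision=1,suppress=True)
p=cam('top'); C=cloud(p); print(p['fx'],p['dist_coeffs'])
px=p['pixels']
for n,(u,v) in dict(lidA=(168,239),lidB=(172,302),jarA=(271,216),jarB=(311,260)).items():
    print(n,px[v-14:v+15:4,u-14:u+15:4].reshape(-1,3).mean(0), px[v,u])
# rack plane
X=C.reshape(-1,3); m=(X[:,0]>600)&(X[:,0]<670)&(abs(X[:,1]-205)<100)&(X[:,2]>25)&(X[:,2]<90)
Q=X[m]; 
A=np.c_[Q[:,:2],np.ones(len(Q))]
for _ in range(4):
    s,*_r=np.linalg.lstsq(A,Q[:,2],rcond=None); r=abs(A@s-Q[:,2]); A=A[r<4];Q=Q[r<4]
print('plane',s,len(Q),'tilt',np.degrees(np.arctan(np.hypot(s[0],s[1]))),'dir',np.degrees(np.arctan2(s[1],s[0])))
# height slices (centroid/minmax)
def blob(n,c,r,z0,z1):
    m=(np.hypot(X[:,0]-c[0],X[:,1]-c[1])<r)&(X[:,2]>z0)&(X[:,2]<z1); q=X[m]
    if len(q): print(n,len(q),'mid',(q.min(0)+q.max(0))/2,'ext',q.max(0)-q.min(0),'mean',q.mean(0), 'med', np.median(q,0))
blob('jarA',(612,31),45,40,60); blob('jarB',(530,-38),45,40,60); blob('weight',(476,-295),25,45,75)
print(px[283:300:2,457:474:2].mean(2).astype(int))
```

```text
579.8004591026529 [-0.1  0.   0.   0.   0. ]
lidA [181.5 158.3 124.2] [197 168 123]
lidB [ 61.5 104.  175.4] [ 69 123 209]
jarA [170.3 117.5  52.8] [211 163  69]
jarB [165.  164.4 163.1] [211 212 215]
plane [   0.5    0.1 -289.9] 4142 tilt 27.856310560193233 dir 11.572676302654886
jarA 204 mid [608.5  31.5  47.2] ext [42.8 43.  14.3] mean [607.4  29.9  48.6] med [606.2  27.9  49.7]
jarB 214 mid [526.7 -40.6  47.2] ext [43.8 44.  14. ] mean [527.3 -41.6  48.4] med [527.8 -42.2  49.2]
weight 123 mid [ 470.2 -306.3   54.5] ext [27.8 22.7 19. ] mean [ 470.6 -305.7   56. ] med [ 470.9 -305.7   58.8]
[[127 114 111 127 140 138 125 123 129]
 [107 118 172 186 193 187 171 143 127]
 [112 180 193 183 176 177 185 178 141]
 [155 190 156 132 169 188 182 178 164]
 [175 178 132 158 197 199 195 184 172]
 [176 175 133 167 199 198 196 190 176]
 [152 173 142 150 192 197 194 181 162]
 [110 173 182 159 171 175 179 175 145]
 [112 123 174 189 190 184 176 154 129]]
```

The picture shows the white jar at (312,263), the orange look-alike at (270,217), the wooden lid on the rack at (166,238), the blue lid at (172,301) and the largest weight at (465,292). The next step is to bring the wrist over the lid.

Run:
```python
from h import *
np.set_printoptions(precision=3,suppress=True)
o=ctrl.get_obs(); M=R.from_rotvec(o['orientation']).as_matrix(); print(M)
print('tool y az',np.degrees(np.arctan2(M[1,1],M[0,1])))
p=viewer.get_image('wrist'); print(np.array(p['hand_eye']),p['fx'])
```

```text
[[ 0.916  0.4    0.   ]
 [ 0.4   -0.916 -0.   ]
 [ 0.     0.    -1.   ]]
tool y az -66.40570974173616
[[  -0.       0.958    0.288   79.113]
 [   1.       0.      -0.001   -1.605]
 [  -0.001    0.288   -0.958 -162.991]
 [   0.       0.       0.       1.   ]] 341.1808361990792
```

Request:
play_rows --pt "14 36 0" --pt "14 36 0" --pt "14 36 0" --pt "14 36 0" --pt "14 36 0" --pt "14 36 0" --pt "14 36 0" --pt "14 36 0" --yaw '[0,0,0,0,0,0,0,0]' --gripper 0

```text
t: 2.87
ee_pos: [362.5, -283.1, 222.9]
orientation: [3.075, 0.641, 0.001]
ft_force: [0.6, -1.0, -1.1]
width: 87.9
grasp_force: 0.0
```

Request:
play_rows --pt "15 38 0" --pt "15 38 0" --pt "15 38 0" --pt "15 38 0" --pt "15 38 0" --pt "15 38 0" --pt "15 38 0" --pt "15 38 0" --yaw '[-2,-2,-2,-2,-2,-2,0,0]'

```text
t: 3.53
ee_pos: [482.7, 21.4, 223.0]
orientation: [3.125, 0.317, 0.001]
ft_force: [1.0, 0.1, -0.2]
width: 87.6
grasp_force: 0.0
```

Request:
play_rows --pt "16 38 0" --pt "16 38 0" --pt "16 38 0" --pt "16 38 0" --pt "16 38 0" --pt "0 0 0" --pt "0 0 0" --yaw '[0,0,0,0,0,0,0]'

```text
t: 4.12
ee_pos: [562.4, 211.2, 222.3]
orientation: [3.125, 0.322, -0.0]
ft_force: [0.1, -0.8, -1.0]
width: 87.7
grasp_force: 0.0
```

Run:
```python
from h import *
np.set_printoptions(precision=2,suppress=True)
o=ctrl.get_obs(); print(o['t'],o['ee_pos'],np.degrees(np.arctan2(*R.from_rotvec(o['orientation']).as_matrix()[[1,0],1])))
p=cam('wrist'); save(p,'w1')
C=cloud(p); np.save('c1.npy',C); X=C.reshape(-1,3); rgb=p['pixels'].reshape(-1,3).astype(float)
wood=(rgb[:,0]-rgb[:,2]>35)&(X[:,2]>20)&(np.hypot(X[:,0]-570,X[:,1]-212)<55)
# rack plane
m=(~wood)&(np.hypot(X[:,0]-590,X[:,1]-212)<100)&(X[:,2]>20)&(X[:,2]<95)
Q=X[m]; A=np.c_[Q[:,:2],np.ones(len(Q))]
for _ in range(5):
    s,*_r=np.linalg.lstsq(A,Q[:,2],rcond=None); r=abs(A@s-Q[:,2]); k=r<np.maximum(3,0); A=A[k];Q=Q[k]
n=np.array([-s[0],-s[1],1]);n/=np.linalg.norm(n)
print('plane',s,len(Q),'tilt',np.degrees(np.arccos(n[2])),'dir',np.degrees(np.arctan2(s[1],s[0])))
W=X[wood]; h=(W-[0,0,s[2]])@n; print(len(W),np.percentile(h,[1,50,99]))
e1=np.array([np.cos(np.arctan2(s[1],s[0])),np.sin(np.arctan2(s[1],s[0])),0]); e2=np.cross([0,0,1],e1); ex=np.cross(e2,n)
T=W[h>13]; a=T@ex; b=T@e2
(cx,cy),rad=cv2.minEnclosingCircle(np.c_[a,b].astype(np.float32))
# sphere fit for dome
B=np.c_[2*T,np.ones(len(T))]; sol=np.linalg.lstsq(B,(T**2).sum(1),rcond=None)[0]
print('sphere c',sol[:3],'r',np.sqrt(sol[3]+sol[:3]@sol[:3]),'circle rad',rad)
c=cx*ex+cy*e2; c=c-n*((c-[0,0,s[2]])@n); print('lid origin (on plane)',c,'minmax',a.min(),a.max(),b.min(),b.max(),'mid',(a.min()+a.max())/2*ex+(b.min()+b.max())/2*e2)
c2=sol[:3]-n*((sol[:3]-[0,0,s[2]])@n); print('via sphere',c2)
for r in models.landmark_of(p,'lid')[:2]+models.landmark_of(p,'lid_crown')[:2]: print(r['location'],r['conf'],at_depth(p,r['location']))
```

```text
4.1167 [562.44 211.21 222.28] -78.22623764632577
plane [   0.52    0.11 -291.62] 19017 tilt 28.05502476899964 dir 11.419460013160421
14081 [  6.2  244.08 263.31]
sphere c [675.01 225.59 188.84] r 162.21245208546037 circle rad 94.79005432128906
lid origin (on plane) [637.38 223.64  64.94] minmax 526.2170112257697 702.994444232787 40.18796630744744 149.8560183872767 mid [512.84 200.53 289.06]
via sphere [717.33 234.14 107.81]
[314.4, 200.0] 0.88 [580.64 219.77  58.31]
[300.8, 295.1] 0.58 [454.68 211.17   9.81]
[319.4, 212.6] 0.67 [567.74 212.07  50.39]
```

View pics/w1.png

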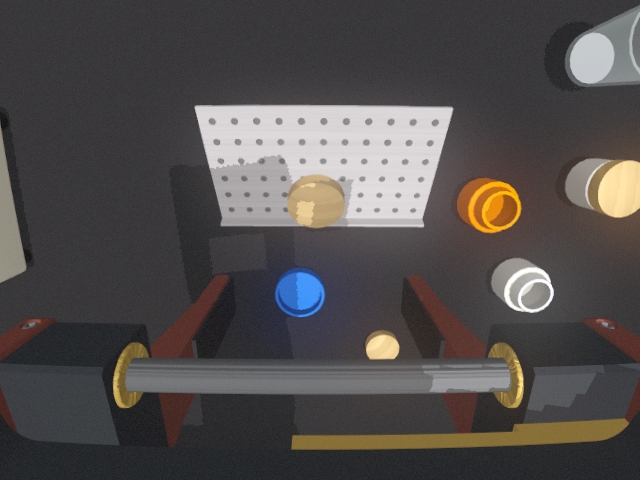

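The wooden lid is at (316,201) on the rack's foot, and the blue one is on the bench at (300,293). The fingers were inside my point mask, so I'll refit without them.

Run:
```python
from h import *
np.set_printoptions(precision=2,suppress=True)
C=np.load('c1.npy'); X=C.reshape(-1,3); rgb=cv2.imread('pics/w1.png')[...,::-1].reshape(-1,3).astype(float)
s=[.52,.11,-291.62]
near=(np.hypot(X[:,0]-575,X[:,1]-212)<45)&(X[:,2]<100)&(X[:,2]>20)
# refine plane
Q=X[(np.hypot(X[:,0]-600,X[:,1]-212)<90)&(X[:,2]<100)&(X[:,2]>20)]
A=np.c_[Q[:,:2],np.ones(len(Q))]; s=np.array(s)
for t in(5,3,2,2):
    k=abs(A@s-Q[:,2])<t; s=np.linalg.lstsq(A[k],Q[k,2],rcond=None)[0]
n=np.array([-s[0],-s[1],1]);n/=np.linalg.norm(n); az=np.arctan2(s[1],s[0])
e2=np.array([-np.sin(az),np.cos(az),0]); ex=np.cross(e2,n); p0=np.array([0,0,s[2]])
print(s,np.degrees(az),np.degrees(np.arccos(n[2])))
h=(X-p0)@n; sel=near&(rgb[:,0]-rgb[:,2]>30)&(h>13)&(h<26); T=X[sel]; hh=h[sel]
a=T@ex;b=T@e2; print(len(T),np.percentile(hh,[1,25,50,75,99]))
mid=[(np.percentile(v,.5)+np.percentile(v,99.5))/2 for v in(a,b)]; print('ext',np.ptp(a),np.ptp(b))
h0=p0@n
print('origin by box',mid[0]*ex+mid[1]*e2+n*h0)
r2=lambda q:(hh-(21.3-70+np.sqrt(4900-(a-q[0])**2-(b-q[1])**2))-q[2])
from scipy.optimize import least_squares
f=least_squares(r2,[*mid,0],loss='soft_l1'); print('origin dome',f.x[0]*ex+f.x[1]*e2+n*h0,f.x[2])
```

```text
[   0.52    0.11 -292.63] 11.409479795253562 28.12419581405387
2088 [13.6  16.35 17.99 19.61 21.63]
ext 59.00630766689949 57.421351126633056
origin by box [580.57 218.88  34.69]
origin dome [579.44 218.78  34.09] -0.15004914729961544
```

Request:
play_rows --pt "12.7 6.6 -20" --pt "0 0 -40" --pt "0 0 -40" --pt "0 0 -36" --pt "0 0 -20" --pt "0 0 -10" --pt "0 0 0" --pt "0 0 0" --yaw '[-0.4,0,0,0,0,0,0,0]'

```text
t: 4.93
ee_pos: [575.3, 215.2, 57.4]
orientation: [-3.127, -0.305, -0.001]
ft_force: [-0.0, -0.7, 0.5]
width: 87.9
grasp_force: 0.0
```

Request:
play_rows --pt "0 0 -8" --pt "0 0 -5" --pt "0 0 -3" --pt "0 0 0" --pt "0 0 0" --yaw '[0,0,0,0,0]'

```text
t: 5.35
ee_pos: [575.0, 216.0, 40.9]
orientation: [-3.127, -0.307, -0.0]
ft_force: [0.1, 0.1, 0.5]
width: 87.6
grasp_force: 0.0
```

Request:
play_rows --pt "0 2 0" --pt "0 0 0" --pt "0 0 0" --pt "0 0 0" --pt "0 0 0" --pt "0 0 0" --pt "0 0 0" --pt "0 0 0" --yaw '[0,0,0,0,0,0,0,0]' --gripper 1

```text
t: 6.02
ee_pos: [574.9, 217.9, 40.8]
orientation: [-3.127, -0.306, -0.0]
ft_force: [-0.7, 0.2, 1.4]
width: 57.2
grasp_force: 30.0
```

Request:
play_rows --pt "0 0 4" --pt "0 0 10" --pt "0 0 20" --pt "0 0 30" --pt "-10 -10 20" --pt "-25 -35 0" --pt "-25 -35 0" --pt "-25 -38 0" --yaw '[0,0,0,0,0,0,0,0]'

```text
t: 6.68
ee_pos: [492.7, 104.6, 125.9]
orientation: [-3.126, -0.309, -0.003]
ft_force: [-0.0, -1.2, -0.2]
width: 57.0
grasp_force: 30.0
```

Request:
play_rows --pt "0 0 -30" --pt "0 0 -20" --pt "0 0 -10" --pt "0 0 0" --pt "0 0 0" --yaw '[0,0,0,0,0]'

```text
t: 7.1
ee_pos: [493.8, 105.5, 64.9]
orientation: [3.127, 0.307, -0.001]
ft_force: [-0.3, 0.6, -0.7]
width: 57.3
grasp_force: 30.0
```

Run:
```python
from h import *
p=cam('wrist'); save(p,'w2')
print(ctrl.get_obs()['t'])
```

```text
7.15
```

View pics/w2.png

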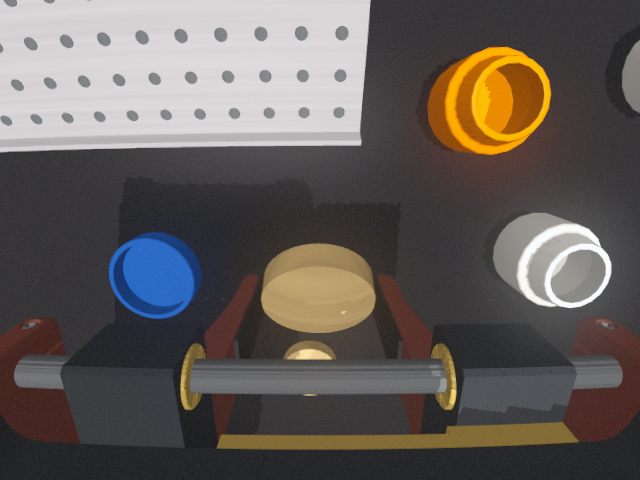

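The lid is held level left to right with its far edge high, at (318,287) in the picture. The bench below is free, so I'll press it down there to level it.

Request:
play_rows --pt "0 0 -20" --pt "0 0 -16" --pt "0 0 -6" --pt "0 0 -4" --pt "0 0 -3" --pt "0 0 0" --yaw '[0,0,0,0,0,0]'

```text
t: 7.65
ee_pos: [495.8, 105.9, 16.8]
orientation: [-3.126, -0.307, -0.007]
ft_force: [3.5, 1.3, 3.7]
width: 57.3
grasp_force: 30.0
```

Request:
play_rows --pt "0 0 -2" --pt "0 0 -2" --pt "0 0 0" --yaw '[0,0,0]'

```text
t: 7.9
ee_pos: [494.9, 105.6, 12.7]
orientation: [-3.126, -0.307, -0.004]
ft_force: [2.8, 0.8, 4.1]
width: 57.3
grasp_force: 30.0
```

Request:
play_rows --pt "0 0 -2" --pt "0 0 -2" --pt "0 0 0" --yaw '[0,0,0]'

```text
t: 8.15
ee_pos: [494.0, 105.4, 7.9]
orientation: [-3.126, -0.306, -0.001]
ft_force: [2.8, 0.8, 6.7]
width: 56.7
grasp_force: 30.0
```

Request:
play_rows --pt "0 0 -1" --pt "0 0 -1" --pt "0 0 0" --yaw '[0,0,0]'

```text
t: 8.4
ee_pos: [494.1, 105.4, 6.9]
orientation: [-3.126, -0.307, -0.002]
ft_force: [-1.1, 0.3, 19.3]
width: 57.6
grasp_force: 30.0
```

Request:
play_rows --pt "0 0 2" --pt "0 0 0" --pt "0 0 0" --pt "0 0 0" --pt "0 0 0" --pt "0 0 0" --yaw '[0,0,0,0,0,0]' --gripper 0

```text
t: 8.9
ee_pos: [493.1, 105.2, 7.3]
orientation: [3.127, 0.306, -0.002]
ft_force: [0.7, -0.8, 0.4]
width: 87.6
grasp_force: 0.0
```

Request:
play_rows --pt "0 0 30" --pt "0 0 35" --pt "0 0 35" --pt "0 0 0" --pt "0 0 0" --yaw '[0,0,0,0,0]'

```text
t: 9.32
ee_pos: [494.8, 105.5, 109.3]
orientation: [-3.126, -0.306, -0.006]
ft_force: [-0.9, 0.0, 0.3]
width: 88.0
grasp_force: 0.0
```

```bash
cat >> h.py <<'E'
from scipy.optimize import least_squares
def lidfit(p,c,z0,z1):
    X=cloud(p).reshape(-1,3); g=p['pixels'].reshape(-1,3).astype(float)
    T=X[(np.hypot(X[:,0]-c[0],X[:,1]-c[1])<36)&(X[:,2]>z0)&(X[:,2]<z1)&(g[:,0]-g[:,2]>25)]
    n0=least_squares(lambda q:np.sqrt(((T-q[:3])**2).sum(1))-70,[c[0],c[1],z1-72],loss='soft_l1')
    (cx,cy),r=cv2.minEnclosingCircle(T[:,:2].astype(np.float32))
    mm=(np.percentile(T[:,:2],.5,0)+np.percentile(T[:,:2],99.5,0))/2
    return len(T),n0.x,(cx,cy,r),mm,np.ptp(T[:,:2],axis=0),np.percentile(T[:,2],99)
def jarfit(p,c,z0=46,z1=56):
    X=cloud(p).reshape(-1,3)
    T=X[(np.hypot(X[:,0]-c[0],X[:,1]-c[1])<30)&(X[:,2]>z0)&(X[:,2]<z1)]
    f=least_squares(lambda q:np.hypot(T[:,0]-q[0],T[:,1]-q[1])-18.5,c,loss='soft_l1')
    return len(T),f.x,(T[:,:2].min(0)+T[:,:2].max(0))/2,np.ptp(T[:,:2],axis=0),np.median(T[:,2])
E
python3 - <<'E'
from h import *
np.set_printoptions(precision=2,suppress=True)
o=ctrl.get_obs();print(o['t'],o['ee_pos'])
p=cam('wrist'); save(p,'w3'); print(lidfit(p,(498,106),12,26)); print(jarfit(p,(527,-41)))
E
```

```text
9.3167 [494.84 105.49 109.32]
(4107, array([493.37, 106.88, -47.89]), (493.4485168457031, 106.96791076660156, 29.184844970703125), array([493.89, 106.98]), array([58.01, 58.04]), np.float64(22.72272725539505))
(1253, array([525.92, -39.43]), array([525.95, -39.77]), array([41.49, 42.61]), np.float64(50.342950718752434))
```

View pics/w3.png

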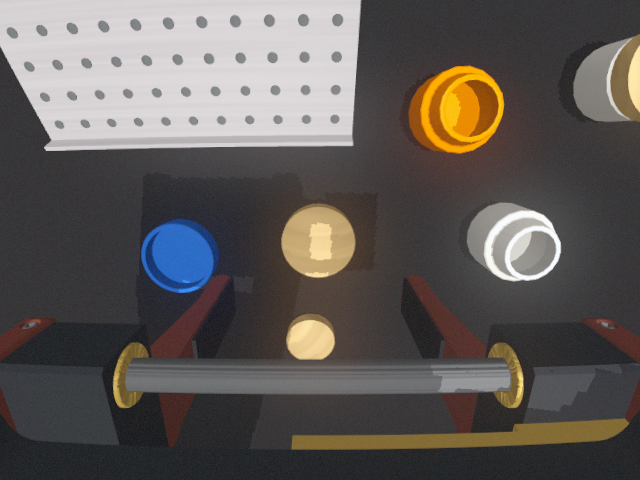

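The lid now lies level on the bench at (318,241), and the white jar is at (515,242). I'll regrip the lid.

Request:
play_rows --pt "-1 1 -40" --pt "0 0 -40" --pt "0 0 -16" --pt "0 0 -6" --pt "0 0 -2" --pt "0 0 0" --pt "0 0 0" --yaw '[0,0,0,0,0,0,0]'

```text
t: 9.95
ee_pos: [493.0, 106.3, 4.2]
orientation: [-3.127, -0.306, -0.001]
ft_force: [-0.3, -0.5, -0.5]
width: 87.5
grasp_force: 0.0
```

Request:
play_rows --pt "0 0 0" --pt "0 0 0" --pt "0 0 0" --pt "0 0 0" --pt "0 0 0" --pt "0 0 0" --pt "0 0 0" --pt "0 0 0" --yaw '[0,0,0,0,0,0,0,0]' --gripper 1

```text
t: 10.62
ee_pos: [492.9, 106.3, 4.1]
orientation: [-3.127, -0.306, -0.001]
ft_force: [0.0, -0.2, 6.3]
width: 57.9
grasp_force: 30.0
```

Request:
play_rows --pt "0 0 5" --pt "0 0 25" --pt "0 0 35" --pt "0 0 35" --pt "0 0 0" --pt "0 0 0" --yaw '[0,0,0,0,0,0]'

```text
t: 11.12
ee_pos: [493.9, 106.5, 105.6]
orientation: [-3.126, -0.306, -0.007]
ft_force: [-0.9, 0.1, -1.1]
width: 57.7
grasp_force: 30.0
```

Run:
```python
from h import *
np.set_printoptions(precision=2,suppress=True)
o=ctrl.get_obs();print(o['t'],o['ee_pos'])
p=cam('wrist'); save(p,'w4'); 
z=o['ee_pos'][2]; print(lidfit(p,(493,107),z+7,z+22)); print(jarfit(p,(526,-40)))
```

```text
11.1167 [493.88 106.52 105.59]
(10431, array([493.98, 107.98,  53.58]), (498.81103515625, 108.15111541748047, 34.499820709228516), array([494.61, 109.22]), array([58.77, 66.81]), np.float64(124.29624348395814))
(1296, array([525.98, -39.52]), array([525.79, -40.27]), array([41.95, 42.83]), np.float64(50.33717146840512))
```

Request:
play_rows --pt "6 -27 0" --pt "7 -30 0" --pt "7 -30 0" --pt "6 -30 0" --pt "6 -30 0" --pt "0 0 -20" --pt "0 0 -12" --pt "0 0 0" --yaw '[0,0,0,0,0,0,0,0]'

```text
t: 11.83
ee_pos: [521.2, -40.6, 67.9]
orientation: [-3.125, -0.305, 0.012]
ft_force: [-0.9, -0.3, -0.5]
width: 57.6
grasp_force: 30.0
```

Request:
play_rows --pt "0 0 0" --pt "0 0 0" --yaw '[0,0,0]'

```text
validation failed for argument at $.ya...
```

Run:
```python
from h import *
np.set_printoptions(precision=2,suppress=True)
o=ctrl.get_obs();print(o['t'],o['ee_pos'])
p=cam('wrist'); save(p,'w5'); 
X=cloud(p).reshape(-1,3); T=X[(np.hypot(X[:,0]-526,X[:,1]+40)<36)&(X[:,2]>5)&(X[:,2]<56)]; print(len(T),T.min(0),T.max(0))
z=o['ee_pos'][2]; print(lidfit(p,(526,-40.5),z+7,z+22))
```

```text
11.8333 [521.24 -40.6   67.9 ]
2216 [526.25 -67.59   5.08] [553.88 -13.21  50.95]
(10499, array([520.8 , -39.22,  15.88]), (527.1784057617188, -40.23365783691406, 35.76416015625), array([522.1 , -39.21]), array([59.3 , 69.51]), np.float64(86.74162023969355))
```

View pics/w5.png

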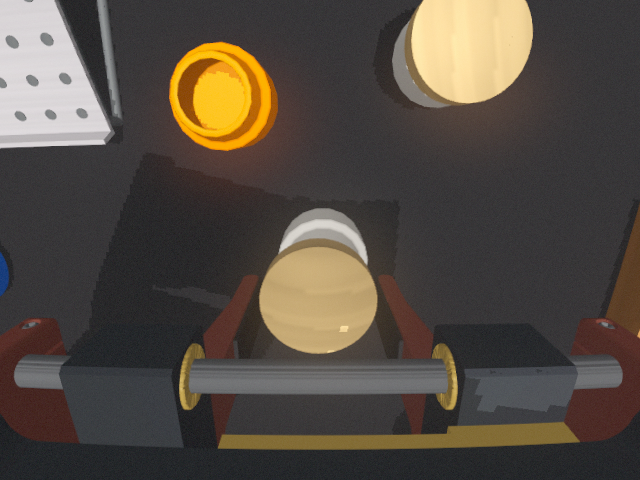

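The lid, at (318,295), hangs almost over the jar, whose shoulder shows at (323,240). I'll let the arm settle and read it again.

Request:
play_rows --pt "0 -0.8 0" --pt "0 0 0" --pt "0 0 0" --yaw '[0,0,0]'

```text
t: 12.13
ee_pos: [524.8, -40.9, 72.1]
orientation: [3.126, 0.308, 0.001]
ft_force: [0.0, -0.1, 0.3]
width: 57.7
grasp_force: 30.0
```

Run:
```python
from h import *
np.set_printoptions(precision=2,suppress=True)
o=ctrl.get_obs();print(o['t'],o['ee_pos'])
p=cam('wrist')
X=cloud(p).reshape(-1,3); T=X[(np.hypot(X[:,0]-526,X[:,1]+40)<36)&(X[:,2]>5)&(X[:,2]<56)]; print(len(T),T.min(0),T.max(0))
z=o['ee_pos'][2]; print(lidfit(p,(526,-40.5),z+7,z+22))
```

```text
12.1333 [524.78 -40.91  72.11]
1781 [528.29 -66.4    5.03] [553.68 -13.29  45.26]
(10465, array([524.75, -39.49,  20.09]), (530.3343505859375, -39.66477966308594, 35.09699630737305), array([525.63, -38.58]), array([58.93, 68.22]), np.float64(90.88989721756636))
```

Request:
play_rows --pt "0.7 -0.3 -6" --pt "0 0 -6" --pt "0 0 -5" --pt "0 0 -4" --pt "0 0 -3" --pt "0 0 0" --pt "0 0 0" --yaw '[0,0,0,0,0,0,0]'

```text
t: 12.77
ee_pos: [525.0, -41.9, 47.3]
orientation: [-3.127, -0.306, 0.001]
ft_force: [-0.6, -0.4, -0.9]
width: 58.0
grasp_force: 30.0
```

Request:
play_rows --pt "0 0 -2" --pt "0 0 -2" --pt "0 0 -1.5" --pt "0 0 0" --pt "0 0 0" --yaw '[0,0,0,0,0]'

```text
t: 13.18
ee_pos: [525.3, -41.8, 42.2]
orientation: [3.127, 0.306, 0.0]
ft_force: [0.1, -0.2, -1.1]
width: 57.6
grasp_force: 30.0
```

Request:
play_rows --pt "0 0 -0.8" --pt "0 0 -0.7" --pt "0 0 0" --pt "0 0 0" --yaw '[0,0,0,0]'

```text
t: 13.52
ee_pos: [525.4, -41.9, 41.9]
orientation: [3.127, 0.306, 0.001]
ft_force: [-4.0, -0.1, 14.6]
width: 58.2
grasp_force: 30.0
```

Contact at the seated height (14.6 N). Next I release, rise and check.

Request:
play_rows --pt "0 0 0.5" --pt "0 0 0" --pt "0 0 0" --pt "0 0 0" --pt "0 0 0" --pt "0 0 0" --yaw '[0,0,0,0,0,0]' --gripper 0

```text
t: 14.02
ee_pos: [525.1, -41.8, 41.0]
orientation: [-3.127, -0.306, 0.001]
ft_force: [-0.4, -0.6, -0.9]
width: 87.8
grasp_force: 0.0
```

Request:
play_rows --pt "0 0 20" --pt "0 0 38" --pt "0 0 40" --pt "0 0 0" --pt "0 0 0" --pt "0 0 0" --yaw '[0,0,0,0,0,0]'

```text
t: 14.52
ee_pos: [524.9, -41.8, 138.9]
orientation: [-3.127, -0.306, 0.0]
ft_force: [0.2, 1.0, -0.4]
width: 87.7
grasp_force: 0.0
```

Run:
```python
from h import *
np.set_printoptions(precision=2,suppress=True)
o=ctrl.get_obs();print(o['t'],o['ee_pos'])
for c in('wrist','top'):
    p=cam(c); save(p,'after_'+c); print(lidfit(p,(525.5,-41),50,64))
    X=cloud(p).reshape(-1,3);g=p['pixels'].reshape(-1,3).astype(float)
    T=X[(np.hypot(X[:,0]-525,X[:,1]+41)<27)&(X[:,2]>52)&(X[:,2]<64)]
    # tilt: fit z + paraboloid
    d=T-[525.4,-41,0]; A=np.c_[d[:,:2],np.ones(len(d))]; print('slope deg about centre',np.degrees(np.linalg.lstsq(A,d[:,2]+(d[:,0]**2+d[:,1]**2)/140,rcond=None)[0][:2]))
    if c=='top':
        for n in('weight','block'):
            for r in models.landmark_of(p,n)[:1]: print(n,at_z(p,r['location'],16 if n=='weight' else 0))
        Y=X[(X[:,2]>27)&(X[:,2]<34)&(abs(X[:,0]-528)<100)&(abs(X[:,1]+292)<60)]
        print('block',cv2.minAreaRect(Y[:,:2].astype(np.float32)))
```

```text
14.5167 [524.86 -41.82 138.85]
(4375, array([525.52, -40.1 ,  -9.93]), (525.6400146484375, -40.08368682861328, 29.149873733520508), array([526.09, -40.03]), array([57.95, 57.92]), np.float64(60.80646234260961))
slope deg about centre [0.23 0.78]Traceback (most recent call last):
  File "<stdin>", line 5, in <module>
  File "h.py", line 38, in lidfit
    mm=(np.percentile(T[:,:2],.5,0)+np.percentile(T[:,:2],99.5,0))/2
        ~~~~~~~~~~~~~^^^^^^^^^^^^^^
    return _quantile_unchecked(
        a, q, axis, out, overwrite_input, method, keepdims, weights)
    return _ureduce(a,
                    func=_quantile_ureduce_func,
    ...<5 lines>...
                    overwrite_input=overwrite_input,
                    method=method)
    r = func(a, **kwargs)
    result = _quantile(arr,
                       quantiles=q,
    ...<2 lines>...
                       out=out,
                       weights=wgt)
    slices_having_nans = np.isnan(arr[-1, ...])
                                  ~~~^^^^^^^^^
IndexError: index -1 is out of bounds for axis 0 with size 0
```

View pics/after_wrist.png

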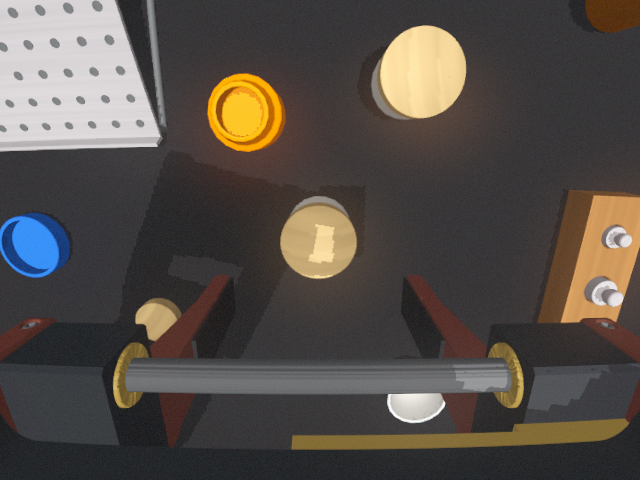

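The lid sits level on the jar at (318,241): crown at z≈60 and a slope under 1°. The next target is the weight.

Request:
play_rows --pt "-7 -37 2" --pt "-7 -37 0" --pt "-7 -37 0" --pt "-7 -37 0" --pt "-7 -37 0" --pt "-7 -37 0" --pt "-7 -38 0" --pt "0 0 0" --yaw '[0,0,0,0,0,0,0,0]'

```text
t: 15.28
ee_pos: [474.8, -307.1, 139.7]
orientation: [3.127, 0.299, -0.002]
ft_force: [-0.2, -0.1, -0.0]
width: 87.7
grasp_force: 0.0
```

Request:
play_rows --pt "0 0 0" --pt "0 0 0" --pt "0 0 0" --yaw '[0,0,0]'

```text
t: 15.53
ee_pos: [475.9, -300.3, 140.2]
orientation: [-3.125, -0.308, 0.002]
ft_force: [0.6, 0.4, 0.1]
width: 88.1
grasp_force: 0.0
```

Run:
```python
from h import *
np.set_printoptions(precision=2,suppress=True)
o=ctrl.get_obs();print(o['t'],o['ee_pos'])
p=cam('wrist'); save(p,'w7'); X=cloud(p).reshape(-1,3)
N=X[(np.hypot(X[:,0]-473,X[:,1]+303)<30)]
for a,b in((56,64),(38,47)):
    T=N[(N[:,2]>a)&(N[:,2]<b)]
    if len(T): print(a,len(T),'mid',(T.min(0)+T.max(0))/2,'ext',np.ptp(T,axis=0),'mean',T.mean(0),cv2.minEnclosingCircle(T[:,:2].astype(np.float32)))
Y=X[(X[:,2]>27)&(X[:,2]<33)&(abs(X[:,0]-528)<100)&(abs(X[:,1]+295)<60)]
print('block',cv2.minAreaRect(Y[:,:2].astype(np.float32)))
for r in models.landmark_of(p,'weight')[:3]: print(r['location'],r['conf'],at_z(p,r['location'],16))
```

```text
15.5333 [ 475.89 -300.29  140.21]
56 430 mid [ 469.34 -307.93   59.41] ext [17.58 17.68  6.59] mean [ 470.15 -307.74   60.31] ((469.3847351074219, -307.9211120605469), 9.051231384277344)
38 614 mid [ 469.19 -307.96   42.32] ext [30.38 29.57  8.64] mean [ 473.91 -306.7    43.86] ((469.1787414550781, -308.00787353515625), 15.213326454162598)
block ((524.140380859375, -299.06854248046875), (170.2740478515625, 56.46891784667969), 9.185657501220703)
[326.2, 244.9] 0.88 [ 463.76 -308.63   16.  ]
```

View pics/w7.png

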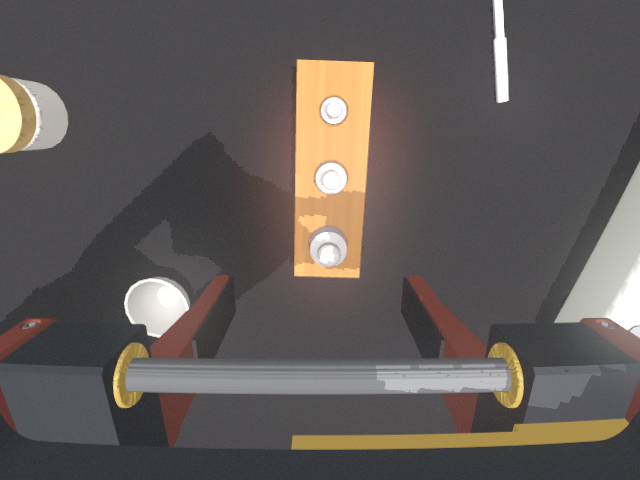

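The largest weight is at (327,250) with its knob at about (328,253), in the block's near well. I'll turn -2° to match the block and go down on the knob.

Request:
play_rows --pt "-6.5 -9 -30" --pt "0 0 -35" --pt "0 0 -16" --pt "0 0 -7" --pt "0 0 0" --pt "0 0 0" --pt "0 0 0" --yaw '[-2,0,0,0,0,0,0]'

```text
t: 16.22
ee_pos: [470.8, -311.0, 54.5]
orientation: [3.13, 0.253, 0.003]
ft_force: [0.7, -0.7, 0.4]
width: 87.9
grasp_force: 0.0
```

Request:
play_rows --pt "0 0 -3" --pt "0 0 -1.5" --pt "0 0 0" --pt "0 0 0" --yaw '[0,0,0,0]'

```text
t: 16.55
ee_pos: [469.8, -310.9, 49.0]
orientation: [3.131, 0.252, 0.001]
ft_force: [0.1, -0.1, -0.1]
width: 88.0
grasp_force: 0.0
```

Request:
play_rows --pt "0 1.5 -1" --pt "0 0 0" --pt "0 0 0" --pt "0 0 0" --pt "0 0 0" --pt "0 0 0" --pt "0 0 0" --pt "0 0 0" --yaw '[0,0,0,0,0,0,0,0]' --gripper 1

```text
t: 17.22
ee_pos: [469.7, -309.4, 47.7]
orientation: [3.131, 0.252, 0.0]
ft_force: [0.4, -0.3, -0.1]
width: 37.9
grasp_force: 0.0
```

Request:
play_rows --pt "0 0 0" --pt "0 0 0" --pt "0 0 0" --pt "0 0 0" --pt "0 0 0" --pt "0 0 0" --yaw '[0,0,0,0,0,0]'

```text
t: 17.72
ee_pos: [469.8, -309.4, 47.7]
orientation: [3.131, 0.252, 0.0]
ft_force: [-0.7, -0.1, -0.5]
width: 17.1
grasp_force: 30.0
```

Request:
play_rows --pt "0 0 4" --pt "0 0 8" --pt "0 0 12" --pt "0 0 25" --pt "0 0 30" --pt "0 0 20" --pt "0 0 0" --yaw '[0,0,0,0,0,0,0]'

```text
t: 18.3
ee_pos: [472.2, -311.0, 152.0]
orientation: [3.126, 0.251, 0.01]
ft_force: [0.9, -0.7, -1.6]
width: 17.2
grasp_force: 30.0
```

Request:
play_rows --pt "5 25 0" --pt "7 35 0" --pt "7 35 0" --pt "8 36 0" --pt "8 36 0" --pt "8 36 0" --pt "8 36 0" --pt "5 28 0" --yaw '[0,0,0,0,0,0,0,0]'

```text
t: 18.97
ee_pos: [525.6, -39.8, 146.4]
orientation: [-3.131, -0.253, 0.0]
ft_force: [1.1, 0.5, -2.3]
width: 17.0
grasp_force: 30.0
```

Request:
play_rows --pt "0 0 -25" --pt "0 0 -15" --pt "0 0 0" --pt "0 0 0" --pt "0 0 0" --yaw '[0,0,0,0,0]'

```text
t: 19.38
ee_pos: [525.9, -42.6, 107.1]
orientation: [3.131, 0.251, 0.0]
ft_force: [0.5, -0.4, -1.4]
width: 17.2
grasp_force: 30.0
```

Run:
```python
from h import *
np.set_printoptions(precision=2,suppress=True)
o=ctrl.get_obs();print(o['t'],o['ee_pos'],o['orientation'])
p=cam('wrist'); save(p,'w8'); X=cloud(p).reshape(-1,3); g=p['pixels'].reshape(-1,3).astype(float)
z=o['ee_pos'][2]
T=X[(np.hypot(X[:,0]-526,X[:,1]+41)<36)&(X[:,2]>50)&(X[:,2]<57)&(g[:,0]-g[:,2]>25)]
f=least_squares(lambda q:np.sqrt(((T-q[:3])**2).sum(1))-70,[526,-41,-10],loss='soft_l1').x; print('lid dome',len(T),f,T.min(0),T.max(0))
B=X[(np.hypot(X[:,0]-526,X[:,1]+41)<22)&(X[:,2]>z-31)&(X[:,2]<z+13)]
print('weight',len(B),B.min(0),B.max(0))
S=B[(B[:,2]<z-4)]; print(len(S),S.min(0),S.max(0))
```

```text
19.3833 [525.92 -42.63 107.11] [3.13 0.25 0.  ]
lid dome 1992 [525.34 -40.19 -10.04] [505.53 -69.22  50.01] [554.79 -11.33  57.  ]
weight 2417 [514.28 -56.51  76.6 ] [540.62 -22.14 120.11]
819 [526.48 -55.24  76.6 ] [540.62 -26.44 103.1 ]
```

View pics/w8.png

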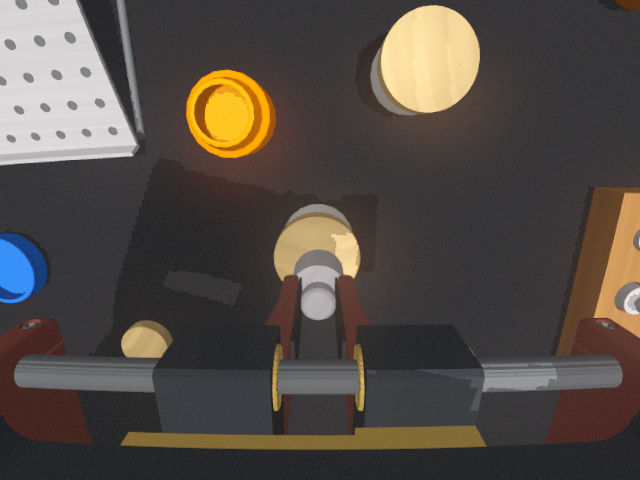

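The weight hangs upright over the lid, knob at (318,301), within about 1 mm of the dome's middle. I'll refine that with a cylinder fit on the saved moment, after a small correction.

Request:
play_rows --pt "-0.2 0.7 -6" --pt "0 0 -3" --pt "0 0 0" --pt "0 0 0" --pt "0 0 0" --yaw '[0,0,0,0,0]'

```text
t: 19.85
ee_pos: [525.6, -41.8, 97.8]
orientation: [3.132, 0.251, 0.0]
ft_force: [0.2, -0.7, -2.1]
width: 16.9
grasp_force: 30.0
```

Run:
```python
from h import *
np.set_printoptions(precision=2,suppress=True)
o=ctrl.get_obs();print(o['t'],o['ee_pos'])
z=o['ee_pos'][2]
for k in range(2):
    p=cam('wrist'); X=cloud(p).reshape(-1,3); g=p['pixels'].reshape(-1,3).astype(float)
    near=np.hypot(X[:,0]-526,X[:,1]+41)
    T=X[(near<33)&(X[:,2]>49)&(X[:,2]<58)&(g[:,0]-g[:,2]>30)]
    f=least_squares(lambda q:np.sqrt(((T-q[:3])**2).sum(1))-70,[526,-41,-10],loss='soft_l1').x
    rim=T[T[:,2]<55.5]; c=least_squares(lambda q:np.hypot(rim[:,0]-q[0],rim[:,1]-q[1])-28,[526,-41],loss='soft_l1').x
    S=X[(near<19)&(X[:,2]<z-7)&(X[:,2]>z-28)&(abs(g[:,0]-g[:,2])<30)]
    w=least_squares(lambda q:np.hypot(S[:,0]-q[0]-q[2]*(S[:,2]-z+18),S[:,1]-q[1]-q[3]*(S[:,2]-z+18))-15,[526,-41,0,0],loss='soft_l1').x
    print('lid',f,c,'T ext',T.min(0),T.max(0),'weight',len(S),w[:2],'tilt deg',np.degrees(w[2:]))
```

```text
19.85 [525.57 -41.76  97.76]
lid [525.15 -40.3   -9.97] [524.76 -40.29] T ext [506.03 -69.06  49.07] [554.73 -11.22  58.  ] weight 559 [524.77 -40.37] tilt deg [ 0.03 -0.02]
lid [525.24 -40.27  -9.99] [524.7 -40.4] T ext [506.23 -69.19  49.01] [554.76 -11.24  58.  ] weight 562 [524.88 -40.35] tilt deg [-0.14  0.29]
```

Aligned to under 1 mm and upright. Lowering gently.

Request:
play_rows --pt "0.4 0 -2" --pt "0 0 -2" --pt "0 0 -1" --pt "0 0 0" --pt "0 0 0" --yaw '[0,0,0,0,0]'

```text
t: 20.37
ee_pos: [525.8, -41.6, 92.5]
orientation: [-3.131, -0.252, 0.0]
ft_force: [-0.1, 0.7, -2.0]
width: 16.8
grasp_force: 30.0
```

Request:
play_rows --pt "0 0 -0.6" --pt "0 0 -0.4" --pt "0 0 0" --pt "0 0 0" --yaw '[0,0,0,0]'

```text
t: 20.7
ee_pos: [525.9, -41.6, 91.7]
orientation: [-3.131, -0.252, -0.0]
ft_force: [-0.0, 0.3, -1.5]
width: 16.9
grasp_force: 30.0
```

Request:
play_rows --pt "0 0 -0.3" --pt "0 0 -0.2" --pt "0 0 0" --pt "0 0 0" --yaw '[0,0,0,0]'

```text
t: 21.03
ee_pos: [525.9, -41.6, 91.2]
orientation: [-3.131, -0.252, 0.0]
ft_force: [0.0, -0.0, -2.1]
width: 16.9
grasp_force: 30.0
```

Request:
play_rows --pt "0 0 -0.3" --pt "0 0 0" --pt "0 0 0" --yaw '[0,0,0]'

```text
t: 21.28
ee_pos: [525.9, -41.7, 90.8]
orientation: [-3.131, -0.252, 0.0]
ft_force: [-0.3, 0.3, -2.3]
width: 17.0
grasp_force: 30.0
```

Request:
play_rows --pt "0 0 -0.3" --pt "0 0 0" --pt "0 0 0" --yaw '[0,0,0]'

```text
t: 21.53
ee_pos: [526.1, -41.6, 90.7]
orientation: [3.131, 0.252, 0.001]
ft_force: [-0.5, 0.9, -1.0]
width: 16.9
grasp_force: 30.0
```

Request:
play_rows --pt "0 0 -0.3" --pt "0 0 0" --pt "0 0 0" --yaw '[0,0,0]'

```text
t: 21.78
ee_pos: [526.2, -41.6, 90.6]
orientation: [3.131, 0.252, 0.001]
ft_force: [0.2, 0.7, 3.4]
width: 17.2
grasp_force: 30.0
```

Request:
play_rows --pt "0 0 0.3" --pt "0 0 0" --pt "0 0 0" --yaw '[0,0,0]'

```text
t: 22.03
ee_pos: [526.1, -41.6, 90.6]
orientation: [3.131, 0.252, 0.0]
ft_force: [-0.1, 0.1, 2.5]
width: 16.8
grasp_force: 30.0
```

Request:
play_rows --pt "0 0 0" --pt "0 0 0" --pt "0 0 0" --pt "0 0 0" --pt "0 0 0" --pt "0 0 0" --yaw '[0,0,0,0,0,0]' --gripper 0.5

```text
t: 22.53
ee_pos: [525.9, -41.7, 90.5]
orientation: [-3.131, -0.252, 0.0]
ft_force: [-0.4, -0.2, 0.5]
width: 43.9
grasp_force: 0.0
```

Run:
```python
from h import *
p=cam('wrist'); save(p,'w9')
```

```text
(no output)
```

View pics/w9.png

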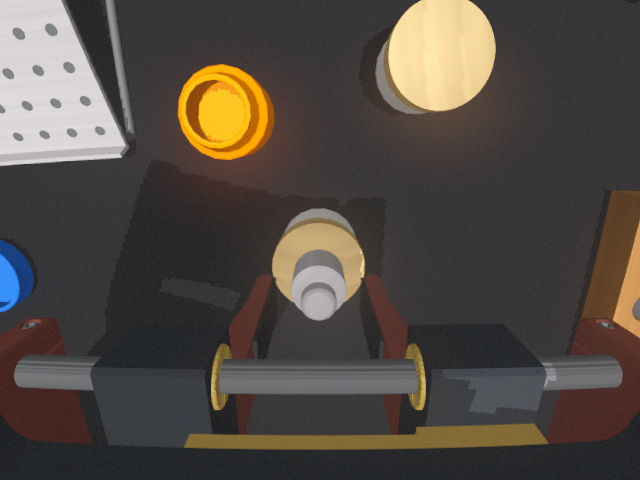

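The weight stands free and upright on the lid, knob at (319,301), with clear gaps to both fingers. I'll open fully, rise straight up and check.

Request:
play_rows --pt "0 0 0" --pt "0 0 0" --pt "0 0 0" --pt "0 0 4" --pt "0 0 10" --pt "0 0 20" --pt "0 0 30" --pt "0 0 30" --yaw '[0,0,0,0,0,0,0,0]' --gripper 0

```text
t: 23.25
ee_pos: [525.3, -41.6, 185.9]
orientation: [-3.131, -0.252, 0.002]
ft_force: [0.2, 0.1, 0.2]
width: 87.7
grasp_force: 0.0
```

Request:
play_rows --pt "0 0 0" --pt "0 0 0" --pt "0 0 0" --pt "0 0 0" --yaw '[0,0,0,0]'

```text
t: 23.58
ee_pos: [525.1, -41.6, 183.8]
orientation: [-3.131, -0.252, 0.003]
ft_force: [0.3, 0.1, -0.1]
width: 87.9
grasp_force: 0.0
```

Run:
```python
from h import *
np.set_printoptions(precision=2,suppress=True)
o=ctrl.get_obs();print(o['t'],o['ee_pos'])
p=cam('wrist'); save(p,'w10'); X=cloud(p).reshape(-1,3); g=p['pixels'].reshape(-1,3).astype(float)
near=np.hypot(X[:,0]-526,X[:,1]+41)
K=X[(near<25)&(X[:,2]>98)&(X[:,2]<108)]; print('knob',len(K),cv2.minEnclosingCircle(K[:,:2].astype(np.float32)),K[:,2].max())
T=X[(near<33)&(X[:,2]>49)&(X[:,2]<58)&(g[:,0]-g[:,2]>30)]
print('lid',least_squares(lambda q:np.sqrt(((T-q[:3])**2).sum(1))-70,[526,-41,-10],loss='soft_l1').x)
B=X[(near<19)&(X[:,2]>80)&(X[:,2]<90)]; print('body top',len(B),cv2.minEnclosingCircle(B[:,:2].astype(np.float32)))
Z=np.c_[B[:,:2]-[526,-41],np.ones(len(B))]; k=B[:,2]>84; print('top tilt',np.degrees(np.linalg.lstsq(Z[k],B[k,2],rcond=None)[0][:2]))
```

```text
23.5833 [525.07 -41.56 183.77]
knob 445 ((525.3289184570312, -40.22697830200195), 9.072293281555176) 106.03872349336703
lid [525.38 -40.08 -10.05]
body top 647 ((525.36669921875, -40.275821685791016), 15.092106819152832)
top tilt [-0.    0.27]
```

View pics/w10.png

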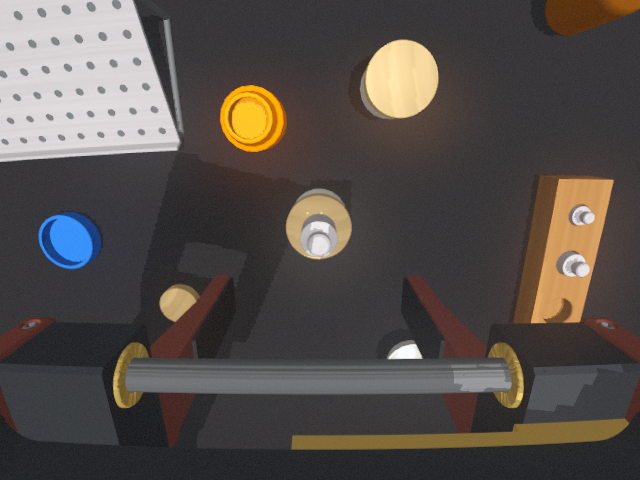

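The weight stands upright on the dome's middle, knob at (319,243), within 0.3 mm of centre and with almost no lean. The other things are where they were, so I'll hand in.

```bash
python3 -c "
from workcell import ticket
print(ticket.close_job())"
```

```text
the job is handed in; nothing more can be done
None
```

The lid is fully down and level on the white jar, the largest weight stands upright within about 0.3 mm of the middle of its dome, and the job is handed in (about 24 s on the robot's clock).

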